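Hang the wiped-down headset on its rail

TASK

The lime-green headset has been wiped down and is lying back in its slanted cradle: take it out and hang it by its headband on the bar of the rail stand, upright and square across the bar, in the middle of the blue sleeve between the two flanges. The bar has been reset to an unknown height, so lower the headset gently and let the bar take its weight while you still hold it, then let go and leave it hanging still. Do not disturb the other things on the bench.

Things in the scene. Friction and masses are not known exactly. Their poses are not given: they have to be found in the camera images.
- headset: Rigid headset, 0.25 kg: lime arched band 22 mm wide (x), 10 thick; two round cups, diameter 56, outer faces 156 apart, 96 free between pads; black battery block on the crown. Height 146. Origin midway between the cups' undersides, z up through the crown, y cup to cup, x across the band (along the bar when hung). At the start z leans 30 degrees from vertical, away from the robot.
- crown (a point): Middle of the underside of the band's crown, which is to rest on the bar: 110 mm along the headset's z from its origin. The crown is flat for 40 mm along y; the cups reach 110 mm below it; the band's top is 10 mm above it.
- grip (a point): Point in the black battery block, 143 mm along the headset's z from its origin, 3 mm below the block's top. The block is 24 (x) by 28 (y) by 26 mm (z) and stands on the band, 120 to 146 mm along z. Best gripped by its 28 mm (y) sides with the tool along the headset's -z.
- cradle: Fixed grey slanted stand, 176 mm wide, about 140 high. Origin on the bench under the cups; the headset's origin starts 40 mm above it, y axes parallel (either way round). It holds the headset from below, on its far side from the robot: plate and lip under the cups, black pad under the crown. Pull the headset out along its own z.
- rail_stand: Fixed stand: steel bar along its x, 274 mm long, 14 diameter, on two telescoping posts 260 apart. Origin on the bench under the bar's middle. There the bar has a blue sleeve, 20 diameter, 56 long, between two blue flanges of 32 diameter. Bar height is set anew each time and not reported: the sleeve's top is anywhere from 125 to 161 mm above the origin.
- housing: Lime-green moulded housing, a 170 mm plate on three tubes, 142 mm high; leave it alone. Origin under its middle.
- tape: Yellow ring (roll), 64 mm diameter, 25 mm high, lying between cradle and stand; leave it alone. Origin under its middle.
- wipes: White canister, 72 mm diameter, 150 mm high; leave it alone. Origin under its middle.
- cleaner: Blue bottle, 60 mm diameter, 170 mm high; leave it alone. Origin under its middle.
- driver: Screwdriver lying on the bench; leave it alone. Origin under its middle.
- parts_bin: Small orange open bin, 120 x 100 x 50 mm; leave it alone. Origin under its middle.
- mug: White mug, 80 mm diameter, 90 mm high; leave it alone. Origin under its middle.
Things that resemble listed ones, but are neither listed nor needed, are in the scene too. What is shaped like the headset but purple is not meant.

How it is judged:
By the outcome, as a careful person would: the job done as asked, in the order asked, and still so for the second after the job is handed in, with the robot touching nothing.
It also fails if it takes over 54 s, if anything falls off the work surface, if the arm or the gripper's body presses on something with over 40 N, if the wrist force passes 120 N, or if a joint passes its speed limit or range.

ROBOT

A 6-joint arm with a two-finger parallel gripper is mounted at the origin on the work surface. World frame = base frame: x ahead of the robot, y to its left, z up, the work surface at z = 0. Lengths are in mm, angles in rad, forces in N, time in s.
With the tool pointing down it reaches from about 400 to 925 mm from the base axis. Payload 12.5 kg.
Tool frame: the origin (TCP) lies at the very end of the fingers, on their centre line; the grasp point (between the pads) lies behind it (env.grip_depth is the z of the grasp point in the tool frame, in mm); z points along the fingers, y is the line along which they close (so a half turn about z gives the same grasp; the last joint's range is limited). The gripper opens to 95 mm and grips with 3 to 60 N. Pads are 20 mm wide; open, the fingers measure 119 mm over their backs; the gripper's body (75 mm by 180 mm) begins 59 mm behind the grasp point.
Start: joints at [-1.317, 0.491, 1.559, -0, 1.092, -0.106], TCP at [220.078, -584.989, 214.661] pointing down, gripper open.
Joint ranges: [-3.1, 3.1], [-0.84, 2.19], [0.05, 2.79], [-1.13, 4.28], [0.06, 2.93], [-2.69, 2.69]. Speed limits (rad/s): [2.22, 2.22, 2.79, 3.14, 3.14, 3.14].

INTERFACE

Orientations are given as [roll, pitch, yaw] about the fixed x, y, z axes, in that order (R = Rz(yaw) Ry(pitch) Rx(roll)).
In Python, from cell import env, optics gives the robot as it stands.
- The arm moves only by the tool step_arm, never from a script. Its argument "moves" is a list of rows, each an object of numbers: "tx", "ty", "tz": the shift along the tool's x, y, z in mm; "roll": the turn about the tool's z in rad. In form: [{"tx": .., "ty": .., "tz": .., "roll": ..}, ...]. A call has 1 to 12 rows; each row is the pose to reach, as a shift and turn from the pose commanded when the call began, along the tool's axes at that moment; what a row does not reach only later rows make up. A row lasts 1/12 s, in which the tool goes at most 41.7 mm and 7.16 degrees, less where a joint would pass 70% of its speed; a pose out of reach is approached as far as the arm can. A call with a gripper value outside its range is refused whole. "grip" is the finger opening in mm, from 0 to 95.1, set as the call begins (left out, the last holds). The fingers move at their own pace and stop on an object; the grip force is fixed at half the most. Time passes only in rows, so rows that repeat a pose let the fingers close. It gives the time, the measured TCP pose, the force, the opening and the grip force at its end, in the units of the state.
- env.state(): the state, without advancing time (a new reading comes with each control period).
- optics.read_camera(name): name is "scene" or "top"; returns a dict with "pixels" (480x640x3 uint8, blue, green, red), "mtx" (3x3 intrinsics, pixels), "view" (4x4, takes a point from world to camera coordinates). Camera axes: x right, y down, z forward; pixel columns grow to the right and rows downward; lengths in mm; the calibration is good to about 2 mm. A picture is of the moment at which its call begins. There is no depth.
- env.job_done(): hands the job in; it is judged then, once.
The state is a dict: "t": time; "joints": joint angles; "qvel": joint speeds; "tau": joint torques, N m; "eef_pos": TCP position; "tcp_rot": TCP orientation; "ft_force": force on the tool from outside, world axes, zero at the start; "moment": the same for the moment, N m; "opening": opening from 0.0 (shut) to 1.0 (fully open); "grip_force": force on a finger pad.
Only numpy, scipy, OpenCV 4.12 (cv2) and the standard library are available. Lean on these libraries where they do the work, as an engineer would, in place of code of your own. Each camera call takes 0.05 s, during which the arm holds its last target. There are 200 camera calls.

## Working session

There is one attempt and no reset: what is moved stays moved. The work goes in short steps, Python scripts to look and compute and a tool call to move; the robot and the scene stay as the last step left them, time stands still between calls to the robot, and variables do not carry over. Pictures are saved under pics/ and viewed, at most 10 in all, crops included, and the job is handed in when it is done.

Besides the shell and the picture viewer there is one more tool, called after "Request:" as a command line: name --argument value ..., lists and objects as JSON in quotes. step_arm: Moves the arm, as the interface text tells. Its arguments: {"type":"object","properties":{"moves":{"type":"array"},"grip":{"type":"number"}},"required":["moves"]}

```bash
ls; mkdir -p pics; python3 - <<'E'
from cell import env, optics
import cv2,pickle
d={}
for n in("scene","top"):
    c=optics.read_camera(n); d[n]=c; cv2.imwrite(f"pics/{n}0.png",c["pixels"])
    print(n,c["mtx"].tolist(),c["view"].round(4).tolist())
pickle.dump(d,open("cam0.pkl","wb"))
print(env.state(),env.grip_depth)
E
```

```text
pics
scene [[609.1966439219156, 0.0, 314.0771728857875], [0.0, 609.1966439219156, 239.82770625859177], [0.0, 0.0, 1.0]] [[0.3152, 0.949, 0.0091, -175.1006], [0.8096, -0.2639, -0.5243, -380.7429], [-0.4951, 0.1726, -0.8515, 1888.2285], [0.0, 0.0, 0.0, 1.0]]
top [[578.1792977029701, 0.0, 311.6779807092456], [0.0, 578.1792977029701, 239.69291910644966], [0.0, 0.0, 1.0]] [[-0.0292, -0.9996, -0.005, 19.3504], [-0.994, 0.0296, -0.1057, 560.5944], [0.1058, 0.0019, -0.9944, 1604.4644], [0.0, 0.0, 0.0, 1.0]]
{'t': 0.1, 'joints': array([-1.31661025e+00,  4.91473330e-01,  1.55935762e+00,  2.35649580e-05,
        1.09166937e+00, -1.05604060e-01]), 'qvel': array([ 0.00015017, -0.00261901, -0.00106248, -0.00096404,  0.00026617,
        0.00123199]), 'tau': array([ 1.59597439e-03, -6.13621545e+01, -2.58606809e+01,  6.94089546e-02,
        4.69822646e-02, -7.93348909e-05]), 'eef_pos': array([ 220.02457811, -584.78668474,  214.14693649]), 'tcp_rot': array([-3.14069225e+00, -1.16460443e-04,  3.59779209e-01]), 'ft_force': array([ 0.37416593,  0.36855444, -0.89293401]), 'moment': array([ 0.01877554, -0.05439713,  0.03693044]), 'grip_force': 0.0, 'opening': 0.9979200310296215} -18.8
```

View pics/scene0.png

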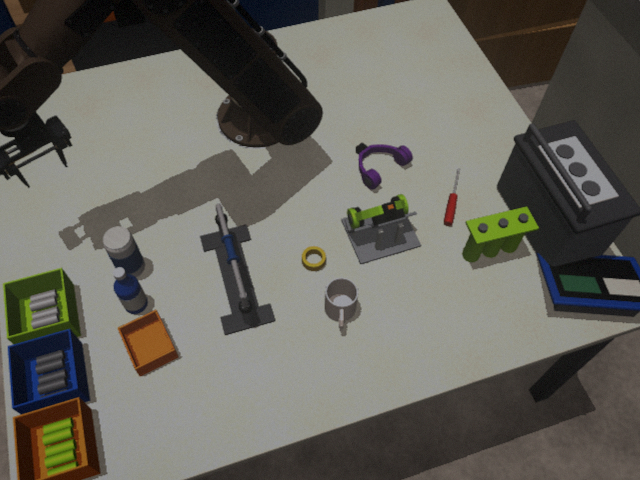

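View pics/top0.png

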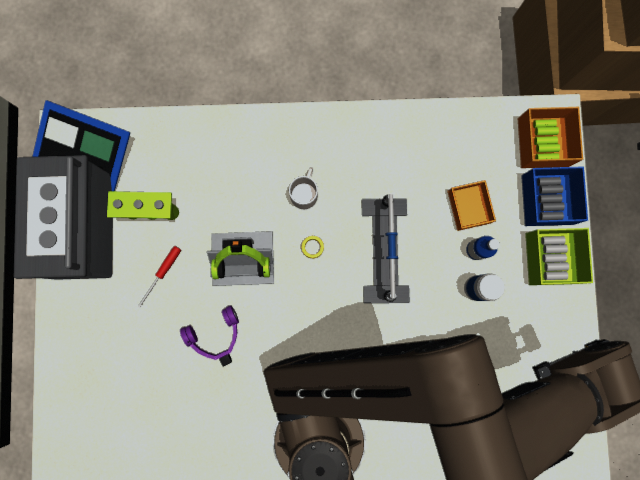

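The scene view shows the lime headset in its cradle at about (380,210) and the rail stand at (235,260). In the top view they are at (240,255) and (388,250), with the purple decoy at (210,335). I'll enlarge these areas to measure them.

```bash
cat > h.py <<'E'
import numpy as np, cv2, pickle
def proj(c,P):
    P=np.atleast_2d(P).astype(float); r,_=cv2.Rodrigues(c["view"][:3,:3]); return cv2.projectPoints(P,r,c["view"][:3,3],c["mtx"],None)[0][:,0]
def tri(cs,uv):  # two cams, pixel each -> world
    Ms=[c["mtx"]@c["view"][:3] for c in cs]
    X=cv2.triangulatePoints(Ms[0],Ms[1],np.float64(uv[0]).reshape(2,1),np.float64(uv[1]).reshape(2,1))[:,0]; return X[:3]/X[3]
def at_z(c,uv,z):
    R,t=c["view"][:3,:3],c["view"][:3,3]; d=R.T@np.linalg.inv(c["mtx"])@[*uv,1]; o=-R.T@t; return o+d*(z-o[2])/d[2]
def crop(img,u,v,w,h,s):
    a=cv2.resize(img[v:v+h,u:u+w],None,fx=s,fy=s,interpolation=cv2.INTER_CUBIC)
    for k in range(0,w,10): cv2.putText(a,str(u+k),(k*s,8),0,.3,(0,0,255),1); cv2.line(a,(k*s,8),(k*s,14),(0,0,255),1)
    for k in range(0,h,10): cv2.putText(a,str(v+k),(0,k*s+4),0,.3,(0,0,255),1); cv2.line(a,(18,k*s),(24,k*s),(0,0,255),1)
    return a
E
python3 - <<'E'
from h import *
d=pickle.load(open("cam0.pkl","rb"))
s,t=d["scene"]["pixels"],d["top"]["pixels"]
cv2.imwrite("pics/c1.png",np.vstack([crop(s,340,185,85,42,7)[:,:595],crop(t,200,228,85,42,7)]))
cv2.imwrite("pics/c2.png",np.hstack([crop(s,195,197,80,120,5),crop(t,355,190,70,120,5)]))
for c in d.values(): print((-c["view"][:3,:3].T@c["view"][:3,3]).round())
E
```

```text
[1298. -260. 1410.]
[ 388.   -0. 1655.]
```

View pics/c1.png

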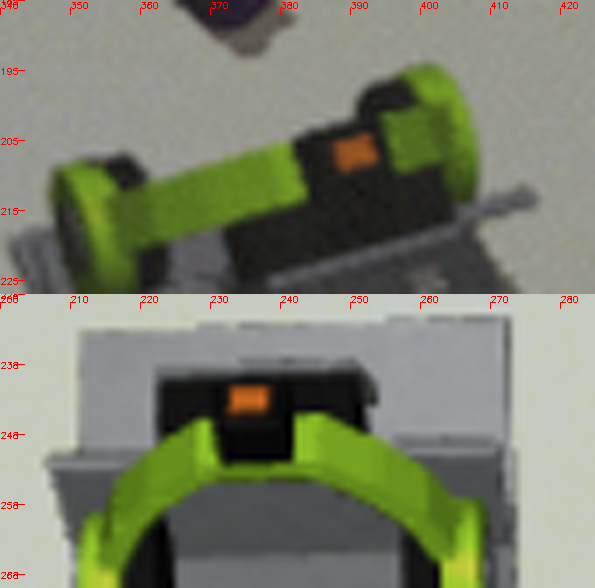

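View pics/c2.png

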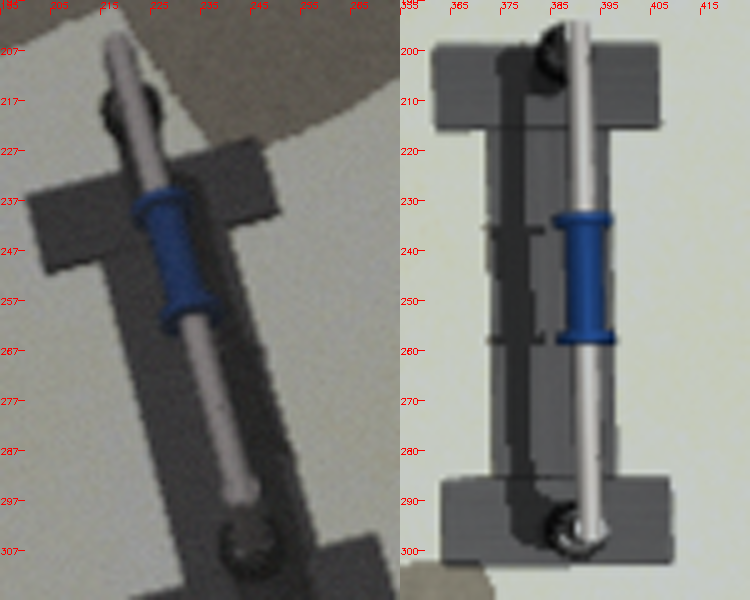

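The crops show the headset's block with an orange sticker at scene (389.5,206.5) and top (234.5,243). The near base corners of the block are at top (230.7,252) and (241.5,252). The sleeve flanges are at scene (226,236) and (232,259), and at top (391.5,233.5) and (391.5,257.5). Next I'll fit poses to these.

```bash
cat > fit.py <<'E'
from h import *
from scipy.optimize import least_squares
from scipy.spatial.transform import Rotation as Ro
d=pickle.load(open("cam0.pkl","rb")); S,T=d["scene"],d["top"]
def mask(c,lo,hi,u,v,w,h):
    m=cv2.inRange(cv2.cvtColor(c["pixels"],cv2.COLOR_BGR2HSV),lo,hi); z=np.zeros_like(m); z[v:v+h,u:u+w]=m[v:v+h,u:u+w]; return z
lim=((28,120,60),(48,255,255)); blu=((100,120,50),(125,255,255))
ms=mask(S,*lim,335,180,90,60); mt=mask(T,*lim,195,225,85,75)
ext=[]
for m in(ms,mt):
    v,u=np.nonzero(m); ext.append((u.min()-.5,u.max()+.5,v.min()-.5,v.max()+.5)); print(ext[-1])
print("orange",tri((S,T),((389.5,206.5),(234.5,243))))
a=np.linspace(0,2*np.pi,60)
cup=np.array([[28*np.sin(t),y,28+28*np.cos(t)] for y in(-78,78) for t in a])
blk=np.array([[-12,s*14,120] for s in(1,-1)])
def W(p,P):
    lean=np.radians(30) if len(p)<5 else p[4]
    return (Ro.from_euler("z",p[2])*Ro.from_euler("y",lean)).apply(P)+[p[0],p[1],p[3]]
def res(p):
    a=proj(S,W(p,cup)); b=proj(T,W(p,cup)); k=proj(T,W(p,blk))
    r=[a[:,0].min()-ext[0][0],a[:,0].max()-ext[0][1],b[:,0].min()-ext[1][0],b[:,0].max()-ext[1][1],b[:,1].max()-ext[1][3],a[:,1].min()-ext[0][2]]
    return np.r_[r,(k-[[230.7,252],[241.5,252]]).ravel()]
f=least_squares(res,[550,200,0,40],loss="soft_l1"); p=f.x; print("headset",p.round(3),res(p).round(1))
for n,P in(("grip",(0,0,143)),("cupc",(0,0,28)),("top",(0,0,146))): print(n,W(p,[P]).round(1))
print("proj block top",proj(S,W(p,[[x,y,146] for x in(-12,12) for y in(-14,14)])).round(1).tolist(),proj(T,W(p,[[x,y,146] for x in(-12,12) for y in(-14,14)])).round(1).tolist())
bs=mask(S,*blu,205,215,50,60); bt=mask(T,*blu,375,220,35,50)
cs=[np.argwhere(m).mean(0)[::-1] for m in(bs,bt)]; print("sleeve",cs,tri((S,T),cs))
for z in(115,130,150): print(z,at_z(S,cs[0],z).round(1),at_z(T,cs[1],z).round(1))
print("flanges",tri((S,T),((226.5,236),(391.5,257.5))),tri((S,T),((232.5,259.5),(391.5,233.5))))
for uv in((361.5,200),(407,199.5),(363.5,302.5),(409.5,302.5)): print(at_z(T,uv,10).round(1))
E
python3 fit.py
```

```text
(np.float64(347.5), np.float64(407.5), np.float64(194.5), np.float64(227.5))
(np.float64(210.5), np.float64(269.5), np.float64(244.5), np.float64(278.5))
orange [543.00893159 200.84912247 168.98552366]
headset [4.71989e+02 2.00908e+02 1.00000e-03 3.99820e+01] [-1.1  1.2 -0.1  0.1  0.1  0.1  0.   0.2 -0.  -0.1]
grip [[543.5 201.  163.8]]
cupc [[486.  200.9  64.2]]
top [[545.  201.  166.4]]
proj block top [[383.7, 204.4], [394.1, 201.6], [386.3, 213.8], [396.7, 210.9]] [[240.3, 246.1], [229.4, 246.4], [240.7, 238.6], [230.0, 238.9]]
sleeve [array([229.06395349, 246.43604651]), array([391.60696517, 245.27363184])] [ 526.18362726 -205.22686647  159.52675787]
115 [ 498.5 -204.   115. ] [ 530.5 -210.5  115. ]
130 [ 507.7 -204.6  130. ] [ 529.1 -208.5  130. ]
150 [ 520.1 -205.5  150. ] [ 527.2 -205.8  150. ]
flanges [ 494.53119226 -203.79869535  157.72548007] [ 558.14812254 -206.70857206  150.58198284]
[ 673.7 -144.    10. ]
[ 671.2 -275.    10. ]
[ 380.2 -138.4   10. ]
[ 376.4 -268.3   10. ]
```

```bash
cat > mv.py <<'E'
import sys, numpy as np
from cell import env
s=env.state(); p=s["eef_pos"]; yaw=s["tcp_rot"][2]
c,n=np.cos(yaw),np.sin(yaw)
print("t",s["t"],"tcp",p.round(1),"rot",s["tcp_rot"].round(3),"F",s["ft_force"].round(1))
for a in sys.argv[1:]:
    q=np.array([float(v) for v in a.split(",")]); dd=q[:3]-p
    print(a,"tx %.1f ty %.1f tz %.1f roll %.3f"%(dd[0]*c+dd[1]*n,dd[0]*n-dd[1]*c,-dd[2],yaw-(q[3] if len(q)>3 else 0)))
E
python3 mv.py 300,-480,320 450,-200,320 540,120,320 543.5,201,260
python3 - <<'E'
from h import *
d=pickle.load(open("cam0.pkl","rb"));c=(d["scene"],d["top"])
print(tri(c,((371.5,217.5),(252,240))),tri(c,((403,211),(222.3,240))))
E
```

```text
t 0.1 tcp [ 220.  -584.8  214.1] rot [-3.141 -0.     0.36 ] F [ 0.4  0.4 -0.9]
300,-480,320 tx 111.7 ty -69.9 tz -105.9 roll 0.360
450,-200,320 tx 350.7 ty -279.2 tz -105.9 roll 0.360
540,120,320 tx 547.6 ty -547.0 tz -105.9 roll 0.360
543.5,201,260 tx 579.4 ty -621.6 tz -45.9 roll 0.360
[550.4462912  154.48752344 152.37340101] [553.95147612 235.43327281 148.81532799]
```

```bash
python3 - <<'E'
from h import *
from scipy.spatial.transform import Rotation as Ro
d=pickle.load(open("cam0.pkl","rb"));S,T=d["scene"],d["top"]
L=lambda P: Ro.from_euler("y",30,degrees=True).apply(P)+[472,201,40]
for x in(12,20,28):
  for z in(100,110,120,130,140):
    P=L([[x,-38,z],[x,38,z]]); print(x,z,proj(S,P).round(1).tolist(),proj(T,P).round(1).tolist())
s=S["pixels"];t=T["pixels"]
for n,c,pt in(("s",S,(362,195,55,35)),("t",T,(215,232,45,30))):
    u,v,w,h=pt
    P=cv2.resize(c["pixels"][v:v+h,u:u+w],None,fx=14,fy=14,interpolation=cv2.INTER_CUBIC)
    P=np.clip(P.astype(float)*2.2,0,255).astype(np.uint8)
    cv2.imwrite(f"pics/p{n}.png",P); print(P.shape)
a,b=cv2.imread("pics/ps.png")[:300,:],cv2.imread("pics/pt.png")[:300]
a=cv2.imread("pics/ps.png")[:, :395*2]; 
a=cv2.resize(a,None,fx=.6,fy=.6); b=cv2.resize(cv2.imread("pics/pt.png"),None,fx=.7,fy=.7)
W=max(a.shape[1],b.shape[1]); f=lambda m: cv2.copyMakeBorder(m,0,0,0,W-m.shape[1],0)
cv2.imwrite("pics/p1.png",np.vstack([f(a),f(b)])); print(a.shape,b.shape)
E
```

```text
12 100 [[372.4, 217.8], [400.1, 210.2]] [[251.7, 248.5], [223.3, 249.4]]
12 110 [[373.5, 217.5], [401.3, 209.8]] [[251.4, 246.3], [222.7, 247.2]]
12 120 [[374.5, 217.2], [402.5, 209.4]] [[251.0, 244.1], [222.2, 245.0]]
12 130 [[375.6, 216.8], [403.7, 209.0]] [[250.6, 241.9], [221.6, 242.8]]
12 140 [[376.6, 216.5], [404.9, 208.6]] [[250.2, 239.7], [221.1, 240.5]]
20 100 [[373.3, 220.9], [400.9, 213.2]] [[251.9, 246.1], [223.5, 246.9]]
20 110 [[374.3, 220.5], [402.1, 212.8]] [[251.5, 243.9], [222.9, 244.7]]
20 120 [[375.4, 220.2], [403.3, 212.5]] [[251.1, 241.7], [222.4, 242.5]]
20 130 [[376.4, 219.9], [404.5, 212.1]] [[250.7, 239.5], [221.8, 240.3]]
20 140 [[377.5, 219.6], [405.8, 211.7]] [[250.3, 237.2], [221.3, 238.1]]
28 100 [[374.1, 223.9], [401.7, 216.2]] [[252.0, 243.6], [223.7, 244.5]]
28 110 [[375.2, 223.6], [402.9, 215.9]] [[251.6, 241.4], [223.1, 242.3]]
28 120 [[376.2, 223.3], [404.2, 215.5]] [[251.2, 239.2], [222.6, 240.1]]
28 130 [[377.3, 223.0], [405.4, 215.2]] [[250.8, 237.0], [222.0, 237.9]]
28 140 [[378.4, 222.7], [406.6, 214.8]] [[250.4, 234.8], [221.5, 235.6]]
(490, 770, 3)
(420, 630, 3)
(294, 462, 3) (294, 441, 3)
```

View pics/p1.png

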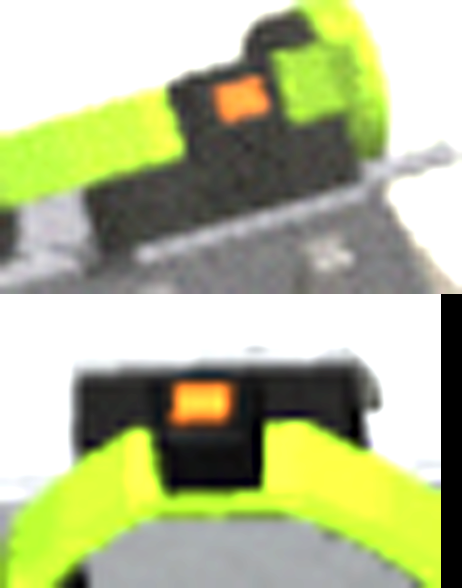

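The pad ends near headset z≈115, or world z≈126. With the tool vertical, the fingertips stay at about 145, so they clear the cradle. Starting the approach.

Request:
step_arm --moves '[{"tx":20,"ty":-10,"tz":-35,"roll":0.1},{"tx":40,"ty":-25,"tz":-65,"roll":0.2},{"tx":70,"ty":-45,"tz":-90,"roll":0.3},{"tx":110,"ty":-70,"tz":-106,"roll":0.36},{"tx":140,"ty":-96,"tz":-106,"roll":0.36},{"tx":170,"ty":-122,"tz":-106,"roll":0.36},{"tx":200,"ty":-148,"tz":-106,"roll":0.36},{"tx":230,"ty":-174,"tz":-106,"roll":0.36},{"tx":260,"ty":-200,"tz":-106,"roll":0.36},{"tx":290,"ty":-226,"tz":-106,"roll":0.36},{"tx":320,"ty":-252,"tz":-106,"roll":0.36},{"tx":350,"ty":-279,"tz":-106,"roll":0.36}]' --grip 95

```text
t: 1.1
eef_pos: [449.9, -198.7, 320.6]
tcp_rot: [3.142, 0.0, -0.0]
ft_force: [0.7, -0.7, 0.8]
opening: 0.999
grip_force: 0.0
```

```bash
python3 mv.py 543.5,201,260
```

```text
t 1.1 tcp [ 449.9 -198.7  320.6] rot [ 3.142  0.    -0.   ] F [ 0.7 -0.7  0.8]
543.5,201,260 tx 93.5 ty -399.8 tz 60.6 roll -0.000
```

Now tool x equals world x, tool y is −y and tool z is −z.

Request:
step_arm --moves '[{"tx":9,"ty":-38,"tz":0},{"tx":18,"ty":-76,"tz":0},{"tx":27,"ty":-114,"tz":0},{"tx":36,"ty":-152,"tz":0},{"tx":45,"ty":-190,"tz":0},{"tx":54,"ty":-228,"tz":0},{"tx":63,"ty":-266,"tz":0},{"tx":72,"ty":-304,"tz":0},{"tx":81,"ty":-342,"tz":10},{"tx":90,"ty":-378,"tz":35},{"tx":93.5,"ty":-400,"tz":60},{"tx":93.5,"ty":-400,"tz":60}]'

```text
validation failed for argument at $.mo...
```

Request:
step_arm --moves '[{"tz":30},{"tz":60},{"tz":80},{"tz":80}]'

```text
validation failed for argument at $.mo...
```

```bash
python3 mv.py 543.5,201,145.5; python3 - <<'E'
from h import *
from cell import optics
a=optics.read_camera("scene")["pixels"];b=optics.read_camera("top")["pixels"]
cv2.imwrite("pics/g1.png",np.hstack([crop(a,330,130,100,100,4),crop(b,195,200,90,100,4)]))
E
```

```text
t 1.1 tcp [ 449.9 -198.7  320.6] rot [ 3.142  0.    -0.   ] F [ 0.7 -0.7  0.8]
543.5,201,145.5 tx 93.5 ty -399.8 tz 175.1 roll -0.000
```

View pics/g1.png

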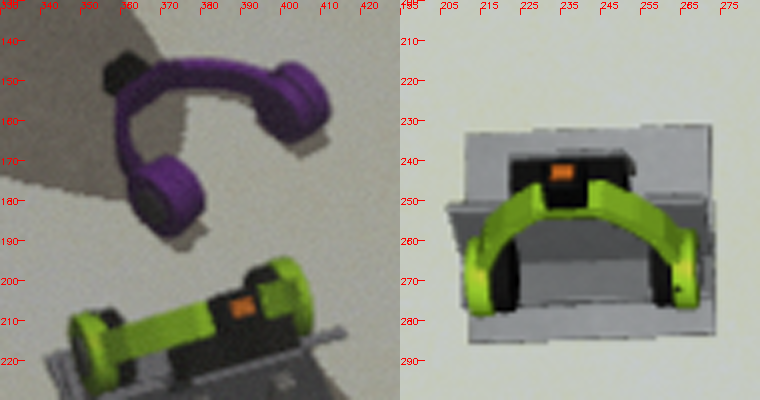

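The picture shows the headset still in place with the arm not yet there. Both moves were refused because the rows lacked keys, so I'm resending them complete.

Request:
step_arm --moves '[{"tx":9,"ty":-38,"tz":0,"roll":0},{"tx":18,"ty":-76,"tz":0,"roll":0},{"tx":27,"ty":-114,"tz":0,"roll":0},{"tx":36,"ty":-152,"tz":0,"roll":0},{"tx":45,"ty":-190,"tz":0,"roll":0},{"tx":54,"ty":-228,"tz":0,"roll":0},{"tx":63,"ty":-266,"tz":0,"roll":0},{"tx":72,"ty":-304,"tz":0,"roll":0},{"tx":81,"ty":-342,"tz":10,"roll":0},{"tx":90,"ty":-378,"tz":35,"roll":0},{"tx":93.5,"ty":-400,"tz":60,"roll":0},{"tx":93.5,"ty":-400,"tz":60,"roll":0}]'

```text
t: 2.2
eef_pos: [541.8, 202.2, 255.4]
tcp_rot: [3.14, 0.007, 0.003]
ft_force: [0.4, -0.5, -0.9]
opening: 1.003
grip_force: 0.0
```

Request:
step_arm --moves '[{"tx":0,"ty":0,"tz":30,"roll":0},{"tx":0,"ty":0,"tz":60,"roll":0},{"tx":0,"ty":0,"tz":80,"roll":0},{"tx":0,"ty":0,"tz":80,"roll":0}]'

```text
t: 2.53
eef_pos: [541.6, 198.0, 177.1]
tcp_rot: [3.14, 0.006, -0.001]
ft_force: [-0.1, -0.7, 0.2]
opening: 1.0
grip_force: 0.0
```

```bash
python3 mv.py 543.5,201,145.5; python3 - <<'E'
from h import *
from cell import optics
a=optics.read_camera("scene")["pixels"];b=optics.read_camera("top")["pixels"]
cv2.imwrite("pics/g2.png",np.hstack([crop(a,330,130,100,100,4),crop(b,195,200,90,100,4)]))
E
```

```text
t 2.5333 tcp [541.6 198.  177.1] rot [ 3.14e+00  6.00e-03 -1.00e-03] F [-0.1 -0.7  0.2]
543.5,201,145.5 tx 1.9 ty -3.0 tz 31.6 roll -0.001
```

View pics/g2.png

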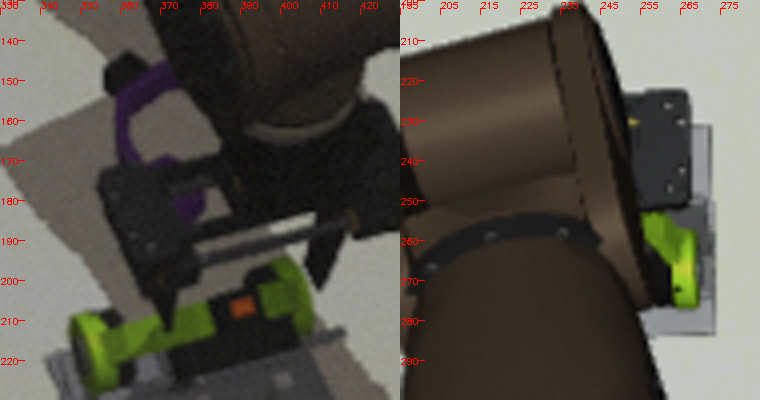

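The fingers straddle the block, with tips at scene (372,212) and (409,205). Descending.

Request:
step_arm --moves '[{"tx":0,"ty":0,"tz":12,"roll":0},{"tx":0,"ty":0,"tz":22,"roll":0},{"tx":0,"ty":0,"tz":30,"roll":0},{"tx":0,"ty":0,"tz":32,"roll":0},{"tx":0,"ty":0,"tz":32,"roll":0},{"tx":0,"ty":0,"tz":32,"roll":0},{"tx":0,"ty":0,"tz":32,"roll":0},{"tx":0,"ty":0,"tz":32,"roll":0}]'

```text
t: 3.3
eef_pos: [543.2, 199.4, 149.1]
tcp_rot: [-3.142, -0.001, -0.0]
ft_force: [-0.1, -0.2, -0.2]
opening: 1.0
grip_force: 0.0
```

Request:
step_arm --moves '[{"tx":0,"ty":-0.8,"tz":1.5,"roll":0},{"tx":0,"ty":-1.5,"tz":3,"roll":0},{"tx":0,"ty":-1.5,"tz":3,"roll":0},{"tx":0,"ty":-1.5,"tz":3,"roll":0}]'

```text
t: 3.63
eef_pos: [542.9, 200.9, 145.5]
tcp_rot: [3.141, 0.0, -0.0]
ft_force: [0.3, 0.4, -0.2]
opening: 0.998
grip_force: 0.0
```

Request:
step_arm --moves '[{"tx":0,"ty":0,"tz":0,"roll":0},{"tx":0,"ty":0,"tz":0,"roll":0},{"tx":0,"ty":0,"tz":0,"roll":0},{"tx":0,"ty":0,"tz":0,"roll":0},{"tx":0,"ty":0,"tz":0,"roll":0},{"tx":0,"ty":0,"tz":0,"roll":0},{"tx":0,"ty":0,"tz":0,"roll":0},{"tx":0,"ty":0,"tz":0,"roll":0},{"tx":0,"ty":0,"tz":0,"roll":0},{"tx":0,"ty":0,"tz":0,"roll":0},{"tx":0,"ty":0,"tz":0,"roll":0},{"tx":0,"ty":0,"tz":0,"roll":0}]' --grip 20

```text
t: 4.63
eef_pos: [543.1, 201.0, 145.7]
tcp_rot: [-3.141, -0.0, -0.0]
ft_force: [0.2, 1.3, 1.6]
opening: 0.294
grip_force: 30.0
```

The grip is good at 28 mm. The tool cannot tilt, so I'll turn the headset upright in the cradle about its round cups, letting the pads pivot on the block. A small test arc comes first.

Request:
step_arm --moves '[{"tx":-1.8,"ty":0,"tz":-1,"roll":0},{"tx":-3.5,"ty":0,"tz":-2,"roll":0},{"tx":-5.3,"ty":0,"tz":-2.9,"roll":0},{"tx":-8,"ty":0,"tz":-4.2,"roll":0},{"tx":-10.7,"ty":0,"tz":-5.5,"roll":0},{"tx":-10.7,"ty":0,"tz":-5.5,"roll":0}]'

```text
t: 5.13
eef_pos: [531.4, 200.8, 151.2]
tcp_rot: [3.141, 0.001, -0.0]
ft_force: [0.3, -0.4, -2.4]
opening: 0.288
grip_force: 30.0
```

```bash
python3 - <<'E'
from cell import env
s=env.state();print(s["eef_pos"].round(1),s["ft_force"].round(2),s["moment"].round(2),s["tcp_rot"].round(4))
E
```

```text
[531.4 200.8 151.2] [ 0.3  -0.4  -2.35] [ 0.02 -0.1  -0.01] [ 3.1413e+00  1.0000e-03 -2.0000e-04]
```

The wrist carries the full weight (2.4 N) with a 0.1 Nm moment, so the headset moved without pivoting. I'll seat it again and check whether an opening near the block's width gives a lighter grip.

Request:
step_arm --moves '[{"tx":2.7,"ty":0,"tz":1.4,"roll":0},{"tx":5.4,"ty":0,"tz":2.7,"roll":0},{"tx":8,"ty":0,"tz":4.1,"roll":0},{"tx":10.7,"ty":0,"tz":5.5,"roll":0},{"tx":10.7,"ty":0,"tz":5.5,"roll":0}]'

```text
t: 5.55
eef_pos: [543.3, 200.8, 145.5]
tcp_rot: [3.141, 0.001, -0.0]
ft_force: [-0.9, 0.5, 2.0]
opening: 0.292
grip_force: 30.0
```

Request:
step_arm --moves '[{"tx":0,"ty":0,"tz":0,"roll":0},{"tx":0,"ty":0,"tz":0,"roll":0},{"tx":0,"ty":0,"tz":0,"roll":0}]' --grip 27.8

```text
t: 5.8
eef_pos: [543.2, 200.9, 145.5]
tcp_rot: [3.142, -0.0, -0.0]
ft_force: [-0.3, 0.7, 1.1]
opening: 0.294
grip_force: 11.5
```

Request:
step_arm --moves '[{"tx":0,"ty":0,"tz":0,"roll":0},{"tx":0,"ty":0,"tz":0,"roll":0},{"tx":0,"ty":0,"tz":0,"roll":0}]' --grip 28.0

```text
t: 6.05
eef_pos: [543.1, 200.9, 145.6]
tcp_rot: [-3.142, -0.0, -0.0]
ft_force: [0.8, 1.3, -0.1]
opening: 0.297
grip_force: 1.3
```

The fingers act as a spring: 27.8 gives 11.5 N and 28.0 gives 1.3 N. I'll use 27.9 (about 6 N), so the pads can pivot but still carry the weight, and follow the arc with the cups at the cradle.

Request:
step_arm --moves '[{"tx":0,"ty":0,"tz":0,"roll":0},{"tx":0,"ty":0,"tz":0,"roll":0},{"tx":-2.6,"ty":0,"tz":-1.5,"roll":0},{"tx":-5.3,"ty":0,"tz":-2.9,"roll":0},{"tx":-8,"ty":0,"tz":-4.2,"roll":0},{"tx":-10.7,"ty":0,"tz":-5.5,"roll":0},{"tx":-10.7,"ty":0,"tz":-5.5,"roll":0},{"tx":-10.7,"ty":0,"tz":-5.5,"roll":0}]' --grip 27.9

```text
t: 6.72
eef_pos: [532.2, 200.9, 151.4]
tcp_rot: [-3.142, -0.0, -0.0]
ft_force: [0.6, 1.9, 2.4]
opening: 0.293
grip_force: 6.0
```

```bash
python3 - <<'E'
from cell import env
s=env.state();print(s["eef_pos"].round(1),s["ft_force"].round(2),s["moment"].round(3),s["tcp_rot"].round(4))
E
```

```text
[532.2 200.9 151.4] [0.65 1.89 2.38] [ 0.259 -0.009 -0.09 ] [-3.1416e+00 -3.0000e-04 -1.0000e-04]
```

Request:
step_arm --moves '[{"tx":-3.8,"ty":0,"tz":-1.6,"roll":0},{"tx":-7.5,"ty":0,"tz":-3,"roll":0},{"tx":-12.2,"ty":0,"tz":-4.6,"roll":0},{"tx":-17,"ty":0,"tz":-6,"roll":0},{"tx":-22,"ty":0,"tz":-7.2,"roll":0},{"tx":-26.8,"ty":0,"tz":-8.2,"roll":0},{"tx":-31.8,"ty":0,"tz":-8.9,"roll":0},{"tx":-36.8,"ty":0,"tz":-9.5,"roll":0},{"tx":-41.8,"ty":0,"tz":-9.8,"roll":0},{"tx":-46.8,"ty":0,"tz":-10,"roll":0},{"tx":-46.8,"ty":0,"tz":-10,"roll":0},{"tx":-46.8,"ty":0,"tz":-10,"roll":0}]'

```text
t: 7.72
eef_pos: [484.9, 200.8, 161.7]
tcp_rot: [3.141, -0.0, -0.0]
ft_force: [1.4, 0.4, 8.2]
opening: 0.299
grip_force: 5.9
```

```bash
python3 - <<'E'
from h import *
from cell import env,optics
s=env.state();print(s["eef_pos"].round(1),s["ft_force"].round(2),s["moment"].round(3),s["tcp_rot"].round(4))
a=optics.read_camera("scene")["pixels"];b=optics.read_camera("top")["pixels"]
cv2.imwrite("pics/g3.png",np.hstack([crop(a,330,130,100,110,4),crop(b,195,200,90,110,4)]))
E
```

```text
[484.9 200.8 161.7] [1.36 0.36 8.24] [ 0.073 -0.073  0.021] [ 3.1415e+00 -4.0000e-04 -0.0000e+00]
```

View pics/g3.png

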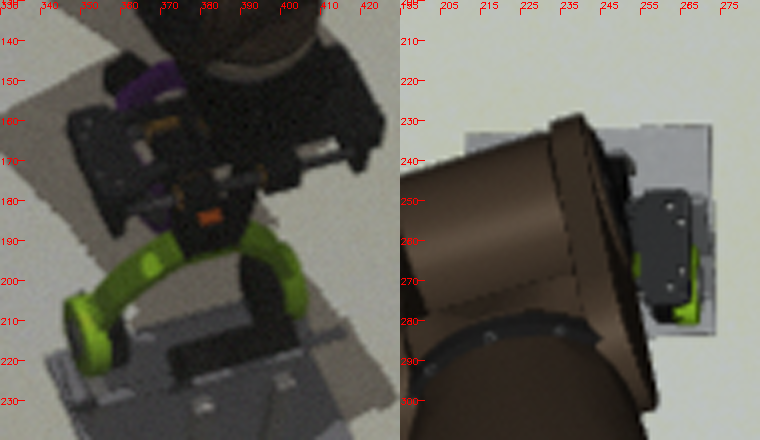

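The headset has pivoted to nearly upright: the band crown is at scene (380,190) and the cups are at (350,215) and (405,200). The 8 N means a slight press on the lip, so I'll ease up, tighten the grip and fit the tilt.

Request:
step_arm --moves '[{"tx":0,"ty":0,"tz":-1,"roll":0},{"tx":1,"ty":0,"tz":-3,"roll":0},{"tx":2,"ty":0,"tz":-6,"roll":0},{"tx":4,"ty":0,"tz":-10,"roll":0},{"tx":6,"ty":0,"tz":-14,"roll":0},{"tx":8,"ty":0,"tz":-18,"roll":0},{"tx":8,"ty":0,"tz":-18,"roll":0},{"tx":8,"ty":0,"tz":-18,"roll":0}]'

```text
t: 8.48
eef_pos: [493.7, 200.8, 179.3]
tcp_rot: [3.142, -0.0, -0.0]
ft_force: [-0.6, 0.5, -2.6]
opening: 0.294
grip_force: 5.9
```

```bash
cat > chk.py <<'E'
from h import *
from cell import env,optics
from scipy.optimize import least_squares
from scipy.spatial.transform import Rotation as Ro
s=env.state();tcp=s["eef_pos"];print(s["t"],tcp.round(1),s["ft_force"].round(2),s["moment"].round(3),s["grip_force"])
S=optics.read_camera("scene")
def ext(c):
    m=cv2.inRange(cv2.cvtColor(c["pixels"],cv2.COLOR_BGR2HSV),(28,120,50),(48,255,255))
    x,y=proj(c,[tcp-[0,0,60]])[0].astype(int); z=np.zeros_like(m); z[y-70:y+70,x-55:x+55]=m[y-70:y+70,x-55:x+55]
    n,l,st,_=cv2.connectedComponentsWithStats(z)
    for i in range(1,n):
        if st[i,4]<15: z[l==i]=0
    v,u=np.nonzero(z); return np.array([u.min()-.5,u.max()+.5,v.max()+.5]),(z>0)
e,m=ext(S)
a=np.linspace(0,2*np.pi,60)
cup=np.array([[28*np.sin(t),y,28+28*np.cos(t)] for y in(-78,78) for t in a])
def P(p): # lean about y, offset along z of grip point, dy
    R=Ro.from_euler("y",p[0]); return R.apply(cup-[0,0,143+p[1]])+tcp+[0,p[2],18.8]
def res(p,k=0):
    q=proj(S,P(p)); return np.array([q[:,0].min()-e[0],q[:,0].max()-e[1],q[:,1].max()-e[2]])
for dz in(-4,0,4):
    f=least_squares(lambda x:res([x[0],dz,x[1]]),[0,0]); print("slip",dz,"lean deg %.1f dy %.1f"%(np.degrees(f.x[0]),f.x[1]),f.fun.round(1),e)
cv2.imwrite("pics/chk_%d.png"%int(s["t"]*100),S["pixels"])
E
python3 chk.py
```

```text
8.4833 [493.7 200.8 179.3] [-0.57  0.45 -2.64] [ 0.069  0.039 -0.024] 5.874132961034775
slip -4 lean deg 8.0 dy 1.8 [-1.  1. -0.] [347.5 408.5 222.5]
slip 0 lean deg 8.8 dy 3.1 [-0.9  0.9 -0. ] [347.5 408.5 222.5]
slip 4 lean deg 9.5 dy 4.3 [-0.8  0.8 -0. ] [347.5 408.5 222.5]
```

The headset now hangs free at 2.6 N, leaning roughly 8°, and will level itself on the bar. I'll tighten, lift and carry.

Request:
step_arm --moves '[{"tx":0,"ty":0,"tz":0,"roll":0},{"tx":0,"ty":0,"tz":-4,"roll":0},{"tx":0,"ty":0,"tz":-12,"roll":0},{"tx":0,"ty":0,"tz":-24,"roll":0},{"tx":0,"ty":0,"tz":-40,"roll":0},{"tx":0,"ty":0,"tz":-58,"roll":0},{"tx":0,"ty":0,"tz":-76,"roll":0},{"tx":0,"ty":0,"tz":-94,"roll":0},{"tx":0,"ty":0,"tz":-112,"roll":0},{"tx":0,"ty":0,"tz":-128,"roll":0},{"tx":0,"ty":0,"tz":-140,"roll":0},{"tx":0,"ty":0,"tz":-146,"roll":0}]' --grip 27.5

```text
t: 9.53
eef_pos: [493.7, 200.9, 327.4]
tcp_rot: [-3.141, -0.003, -0.0]
ft_force: [0.9, -0.4, -2.1]
opening: 0.295
grip_force: 29.4
```

Request:
step_arm --moves '[{"tx":1,"ty":6,"tz":-2,"roll":0},{"tx":2,"ty":18,"tz":-4,"roll":0},{"tx":4,"ty":34,"tz":-4,"roll":0},{"tx":6,"ty":52,"tz":-4,"roll":0},{"tx":8,"ty":72,"tz":-4,"roll":0},{"tx":10,"ty":92,"tz":-4,"roll":0},{"tx":12,"ty":112,"tz":-4,"roll":0},{"tx":14,"ty":132,"tz":-4,"roll":0},{"tx":16,"ty":152,"tz":-4,"roll":0.01},{"tx":18,"ty":172,"tz":-4,"roll":0.01},{"tx":20,"ty":192,"tz":-4,"roll":0.02},{"tx":22,"ty":212,"tz":-4,"roll":0.02}]'

```text
t: 10.53
eef_pos: [514.9, -13.0, 328.4]
tcp_rot: [3.142, 0.002, -0.021]
ft_force: [0.2, 1.0, -2.4]
opening: 0.289
grip_force: 29.4
```

Request:
step_arm --moves '[{"tx":1,"ty":20,"tz":0,"roll":0},{"tx":2,"ty":40,"tz":0,"roll":0},{"tx":3,"ty":60,"tz":0,"roll":0},{"tx":4,"ty":80,"tz":0,"roll":0},{"tx":5,"ty":100,"tz":0,"roll":0},{"tx":6,"ty":120,"tz":0,"roll":0},{"tx":7,"ty":138,"tz":0,"roll":0},{"tx":8,"ty":154,"tz":0,"roll":0},{"tx":9,"ty":168,"tz":0,"roll":0},{"tx":10,"ty":180,"tz":0,"roll":0},{"tx":10,"ty":187,"tz":0,"roll":0},{"tx":10,"ty":190,"tz":0,"roll":0}]'

```text
t: 11.53
eef_pos: [521.4, -202.3, 328.8]
tcp_rot: [-3.141, 0.001, -0.021]
ft_force: [-0.2, -0.3, -1.4]
opening: 0.293
grip_force: 29.4
```

```bash
python3 mv.py 526,-205.5,325,-0.02; python3 chk.py
```

```text
t 11.5333 tcp [ 521.4 -202.3  328.8] rot [-3.141e+00  1.000e-03 -2.100e-02] F [-0.2 -0.3 -1.4]
526,-205.5,325,-0.02 tx 4.7 ty 3.1 tz 3.8 roll -0.001
11.5333 [ 521.4 -202.3  328.8] [-0.17 -0.34 -1.42] [ 0.021 -0.017  0.01 ] 29.362821578979492
slip -4 lean deg 8.7 dy 1.8 [-0.9  0.9 -0. ] [189.5 260.5 241.5]
slip 0 lean deg 9.5 dy 1.9 [-0.8  0.8 -0. ] [189.5 260.5 241.5]
slip 4 lean deg 10.3 dy 2.0 [-0.7  0.7 -0. ] [189.5 260.5 241.5]
```

It's over the stand with the load steady. Aligning and lowering to just above the highest possible contact (TCP ≈ 175).

Request:
step_arm --moves '[{"tx":2,"ty":1,"tz":4,"roll":0},{"tx":4,"ty":3,"tz":10,"roll":0},{"tx":4.7,"ty":3.4,"tz":20,"roll":0},{"tx":4.7,"ty":3.4,"tz":34,"roll":0},{"tx":4.7,"ty":3.4,"tz":50,"roll":0},{"tx":4.7,"ty":3.4,"tz":66,"roll":0},{"tx":4.7,"ty":3.4,"tz":82,"roll":0},{"tx":4.7,"ty":3.4,"tz":98,"roll":0},{"tx":4.7,"ty":3.4,"tz":112,"roll":0},{"tx":4.7,"ty":3.4,"tz":122,"roll":0},{"tx":4.7,"ty":3.4,"tz":128,"roll":0},{"tx":4.7,"ty":3.4,"tz":128,"roll":0}]'

```text
t: 12.58
eef_pos: [525.9, -204.3, 199.8]
tcp_rot: [-3.141, 0.002, -0.02]
ft_force: [0.2, 0.0, -1.8]
opening: 0.291
grip_force: 29.4
```

```bash
python3 chk.py; python3 - <<'E'
from h import *
from cell import optics
a=optics.read_camera("scene");b=optics.read_camera("top")["pixels"]
pickle.dump(a,open("cs.pkl","wb"))
cv2.imwrite("pics/g4.png",np.hstack([crop(a["pixels"],180,180,90,120,5),crop(b,355,190,70,120,5)]))
E
```

```text
12.5833 [ 525.9 -204.3  199.8] [ 0.19  0.04 -1.83] [ 0.032  0.027 -0.038] 29.37875211238861
slip -4 lean deg 8.9 dy 1.3 [-0.7  0.8 -0. ] [197.5 263.5 270.5]
slip 0 lean deg 9.6 dy 1.4 [-0.6  0.7 -0. ] [197.5 263.5 270.5]
slip 4 lean deg 10.3 dy 1.6 [-0.6  0.6 -0. ] [197.5 263.5 270.5]
```

View pics/g4.png

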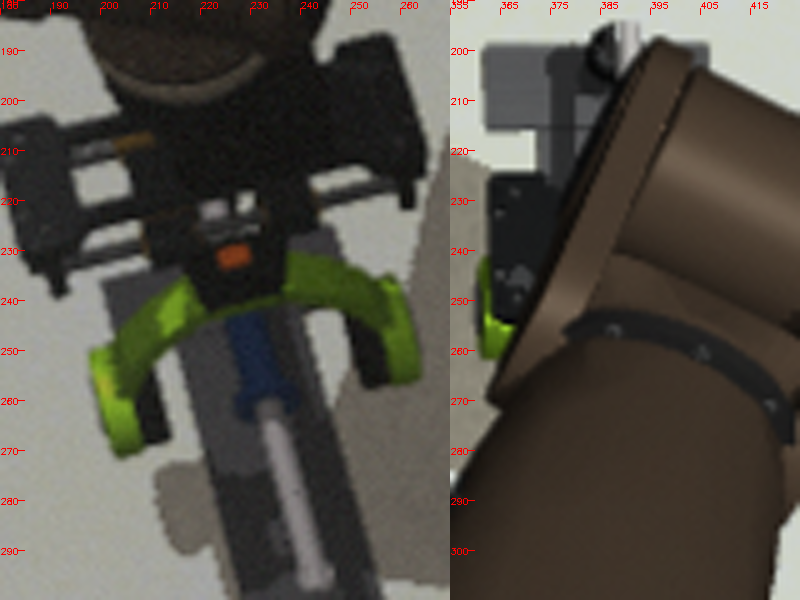

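The band straddles the sleeve centrally: crown at scene (229,240), far flange at (233,259). I'll lighten the grip and lower slowly.

Request:
step_arm --moves '[{"tx":0,"ty":0,"tz":2,"roll":0},{"tx":0,"ty":0,"tz":4,"roll":0},{"tx":0,"ty":0,"tz":7,"roll":0},{"tx":0,"ty":0,"tz":10,"roll":0},{"tx":0,"ty":0,"tz":13,"roll":0},{"tx":0,"ty":0,"tz":16,"roll":0},{"tx":0,"ty":0,"tz":18,"roll":0},{"tx":0,"ty":0,"tz":20,"roll":0},{"tx":0,"ty":0,"tz":20,"roll":0}]' --grip 27.85

```text
t: 13.48
eef_pos: [526.1, -204.8, 180.7]
tcp_rot: [-3.141, 0.001, -0.02]
ft_force: [0.3, 0.1, -3.6]
opening: 0.296
grip_force: 8.8
```

Request:
step_arm --moves '[{"tx":0,"ty":0,"tz":1,"roll":0},{"tx":0,"ty":0,"tz":2,"roll":0},{"tx":0,"ty":0,"tz":3,"roll":0},{"tx":0,"ty":0,"tz":3,"roll":0}]'

```text
t: 13.82
eef_pos: [526.2, -204.8, 178.0]
tcp_rot: [3.142, 0.0, -0.02]
ft_force: [1.0, -0.5, -2.3]
opening: 0.294
grip_force: 8.8
```

Request:
step_arm --moves '[{"tx":0,"ty":0,"tz":1,"roll":0},{"tx":0,"ty":0,"tz":2,"roll":0},{"tx":0,"ty":0,"tz":3,"roll":0},{"tx":0,"ty":0,"tz":3,"roll":0}]'

```text
t: 14.15
eef_pos: [526.2, -204.8, 174.9]
tcp_rot: [3.142, 0.0, -0.02]
ft_force: [-0.2, 0.1, -2.3]
opening: 0.298
grip_force: 8.8
```

Request:
step_arm --moves '[{"tx":0,"ty":0,"tz":1,"roll":0},{"tx":0,"ty":0,"tz":2,"roll":0},{"tx":0,"ty":0,"tz":2,"roll":0},{"tx":0,"ty":0,"tz":2,"roll":0}]'

```text
t: 14.48
eef_pos: [526.3, -204.8, 173.1]
tcp_rot: [3.142, 0.0, -0.02]
ft_force: [0.4, -0.6, -2.8]
opening: 0.293
grip_force: 8.8
```

Request:
step_arm --moves '[{"tx":0,"ty":0,"tz":1,"roll":0},{"tx":0,"ty":0,"tz":2,"roll":0},{"tx":0,"ty":0,"tz":2,"roll":0},{"tx":0,"ty":0,"tz":2,"roll":0}]'

```text
t: 14.82
eef_pos: [526.2, -204.8, 171.1]
tcp_rot: [3.142, 0.0, -0.02]
ft_force: [-0.4, 0.5, -2.5]
opening: 0.293
grip_force: 8.8
```

Request:
step_arm --moves '[{"tx":0,"ty":0,"tz":1,"roll":0},{"tx":0,"ty":0,"tz":2,"roll":0},{"tx":0,"ty":0,"tz":2,"roll":0},{"tx":0,"ty":0,"tz":2,"roll":0}]'

```text
t: 15.15
eef_pos: [526.2, -204.8, 169.1]
tcp_rot: [3.142, 0.0, -0.02]
ft_force: [0.2, 0.4, -3.2]
opening: 0.294
grip_force: 8.8
```

Request:
step_arm --moves '[{"tx":0,"ty":0,"tz":1,"roll":0},{"tx":0,"ty":0,"tz":2,"roll":0},{"tx":0,"ty":0,"tz":2,"roll":0},{"tx":0,"ty":0,"tz":2,"roll":0}]'

```text
t: 15.48
eef_pos: [526.2, -204.8, 167.1]
tcp_rot: [3.142, 0.0, -0.02]
ft_force: [-0.2, 0.2, -3.4]
opening: 0.295
grip_force: 8.8
```

Request:
step_arm --moves '[{"tx":0,"ty":0,"tz":1,"roll":0},{"tx":0,"ty":0,"tz":2,"roll":0},{"tx":0,"ty":0,"tz":2,"roll":0},{"tx":0,"ty":0,"tz":2,"roll":0}]'

```text
t: 15.82
eef_pos: [526.5, -204.9, 166.0]
tcp_rot: [3.141, -0.001, -0.02]
ft_force: [-2.3, 0.9, 6.6]
opening: 0.294
grip_force: 8.8
```

Request:
step_arm --moves '[{"tx":0,"ty":0,"tz":1,"roll":0},{"tx":0,"ty":0,"tz":1.5,"roll":0},{"tx":0,"ty":0,"tz":1.5,"roll":0},{"tx":0,"ty":0,"tz":1.5,"roll":0}]'

```text
t: 16.15
eef_pos: [526.5, -204.9, 165.2]
tcp_rot: [3.141, -0.002, -0.02]
ft_force: [-4.2, 3.0, 14.0]
opening: 0.296
grip_force: 11.8
```

Contact came at TCP ≈166.5 (sleeve top ≈152). I'll back off to a light press and loosen the grip so the crown seats flat.

Request:
step_arm --moves '[{"tx":0,"ty":0,"tz":-1,"roll":0},{"tx":0,"ty":0,"tz":-2,"roll":0},{"tx":0,"ty":0,"tz":-2,"roll":0},{"tx":0,"ty":0,"tz":-2,"roll":0}]' --grip 27.93

```text
t: 16.48
eef_pos: [526.3, -204.8, 165.5]
tcp_rot: [3.141, -0.0, -0.02]
ft_force: [0.1, -0.3, -0.3]
opening: 0.297
grip_force: 5.2
```

```bash
python3 chk.py
```

```text
16.4833 [ 526.3 -204.8  165.5] [ 0.1  -0.27 -0.28] [0.011 0.001 0.022] 5.151014451453193
slip -4 lean deg 7.2 dy 0.9 [-0.6  0.6 -0. ] [199.5 264.5 278.5]
slip 0 lean deg 8.0 dy 1.0 [-0.5  0.5 -0. ] [199.5 264.5 278.5]
slip 4 lean deg 8.7 dy 1.1 [-0.4  0.5 -0. ] [199.5 264.5 278.5]
```

The bar now carries the weight (Fz ≈ 0). Releasing in small steps so it settles gently.

Request:
step_arm --moves '[{"tx":0,"ty":0,"tz":0,"roll":0},{"tx":0,"ty":0,"tz":0,"roll":0},{"tx":0,"ty":0,"tz":0,"roll":0},{"tx":0,"ty":0,"tz":0,"roll":0}]' --grip 27.99

```text
t: 16.87
eef_pos: [526.3, -204.8, 165.6]
tcp_rot: [3.141, 0.0, -0.02]
ft_force: [-0.6, -0.8, -0.6]
opening: 0.295
grip_force: 0.6
```

Request:
step_arm --moves '[{"tx":0,"ty":0,"tz":0,"roll":0},{"tx":0,"ty":0,"tz":0,"roll":0},{"tx":0,"ty":0,"tz":0,"roll":0},{"tx":0,"ty":0,"tz":0,"roll":0},{"tx":0,"ty":0,"tz":0,"roll":0},{"tx":0,"ty":0,"tz":0,"roll":0}]' --grip 28.6

```text
t: 17.37
eef_pos: [526.3, -204.8, 165.7]
tcp_rot: [3.141, -0.0, -0.02]
ft_force: [0.4, -0.6, -1.2]
opening: 0.303
grip_force: 0.0
```

```bash
python3 chk.py
```

```text
17.3667 [ 526.3 -204.8  165.7] [ 0.38 -0.65 -1.19] [-0.006 -0.019  0.023] 0.0
slip -4 lean deg 4.1 dy 1.9 [-0.7  0.7 -0. ] [200.5 265.5 280.5]
slip 0 lean deg 5.0 dy 2.0 [-0.6  0.6 -0. ] [200.5 265.5 280.5]
slip 4 lean deg 5.8 dy 2.1 [-0.5  0.5 -0. ] [200.5 265.5 280.5]
```

Request:
step_arm --moves '[{"tx":0,"ty":0,"tz":0,"roll":0},{"tx":0,"ty":0,"tz":0,"roll":0},{"tx":0,"ty":0,"tz":0,"roll":0},{"tx":0,"ty":0,"tz":0,"roll":0},{"tx":0,"ty":0,"tz":0,"roll":0},{"tx":0,"ty":0,"tz":0,"roll":0}]' --grip 60

```text
t: 17.92
eef_pos: [526.3, -204.8, 165.6]
tcp_rot: [3.142, -0.0, -0.02]
ft_force: [0.1, 0.7, -0.0]
opening: 0.62
grip_force: 0.0
```

Request:
step_arm --moves '[{"tx":0,"ty":0,"tz":-4,"roll":0},{"tx":0,"ty":0,"tz":-12,"roll":0},{"tx":0,"ty":0,"tz":-26,"roll":0},{"tx":0,"ty":0,"tz":-46,"roll":0},{"tx":0,"ty":0,"tz":-70,"roll":0},{"tx":0,"ty":0,"tz":-95,"roll":0},{"tx":0,"ty":0,"tz":-120,"roll":0},{"tx":-20,"ty":0,"tz":-140,"roll":0},{"tx":-45,"ty":0,"tz":-150,"roll":0},{"tx":-70,"ty":0,"tz":-155,"roll":0},{"tx":-70,"ty":0,"tz":-155,"roll":0}]'

```text
t: 18.83
eef_pos: [453.6, -203.0, 323.1]
tcp_rot: [3.14, -0.002, -0.021]
ft_force: [-0.5, -0.2, -0.1]
opening: 0.629
grip_force: 0.0
```

Request:
step_arm --moves '[{"tx":0,"ty":-30,"tz":0,"roll":0},{"tx":0,"ty":-65,"tz":0,"roll":0},{"tx":0,"ty":-100,"tz":0,"roll":0},{"tx":0,"ty":-135,"tz":0,"roll":0},{"tx":0,"ty":-170,"tz":0,"roll":0},{"tx":0,"ty":-205,"tz":0,"roll":0},{"tx":0,"ty":-240,"tz":0,"roll":0},{"tx":0,"ty":-270,"tz":0,"roll":0},{"tx":0,"ty":-270,"tz":0,"roll":0}]'

```text
t: 19.58
eef_pos: [461.6, 70.5, 321.2]
tcp_rot: [-3.141, -0.001, -0.017]
ft_force: [0.4, 0.3, -0.1]
opening: 0.629
grip_force: 0.0
```

```bash
python3 - <<'E'
from h import *
from cell import optics
from scipy.optimize import least_squares
from scipy.spatial.transform import Rotation as Ro
S=optics.read_camera("scene");T=optics.read_camera("top")
pickle.dump((S,T),open("fin.pkl","wb"))
cv2.imwrite("pics/g5.png",np.hstack([crop(S["pixels"],190,190,80,120,5),crop(T["pixels"],350,190,78,120,5)]))
def mk(c,u,v,w,h):
    m=cv2.inRange(cv2.cvtColor(c["pixels"],cv2.COLOR_BGR2HSV),(28,120,50),(48,255,255)); z=np.zeros_like(m); z[v:v+h,u:u+w]=m[v:v+h,u:u+w]
    y,x=np.nonzero(z); return x.min()-.5,x.max()+.5,y.min()-.5,y.max()+.5
es,et=mk(S,180,200,100,100),mk(T,350,200,80,90); print(es,et)
a=np.linspace(0,2*np.pi,60)
cup=np.array([[28*np.sin(t),y,28+28*np.cos(t)] for y in(-78,78) for t in a])
crown=np.array([[x,y,120.] for x in(-11,11) for y in(-20,20)])
def W(p,P): return Ro.from_euler("ZYX",[p[2],p[3],p[4]]).apply(np.array(P)-[0,0,110])+[p[0],p[1],152]
def res(p):
    q=proj(S,W(p,cup));r=proj(T,W(p,cup))
    return np.r_[q[:,0].min()-es[0],q[:,0].max()-es[1],q[:,1].max()-es[3],r[:,0].min()-et[0],r[:,0].max()-et[1],r[:,1].max()-et[3],p[4]*20,p[2]*5]
f=least_squares(res,[526,-205,0,0,0]);print(f.x.round(3),f.fun.round(1))
E
```

```text
(np.float64(200.5), np.float64(264.5), np.float64(237.5), np.float64(280.5)) (np.float64(359.5), np.float64(417.5), np.float64(239.5), np.float64(259.5))
[ 5.51797e+02 -2.05034e+02 -8.40000e-02  3.25000e-01 -3.60000e-02] [-0.9  1.1  0.3 -0.5  0.6  0.4 -0.7 -0.4]
```

View pics/g5.png

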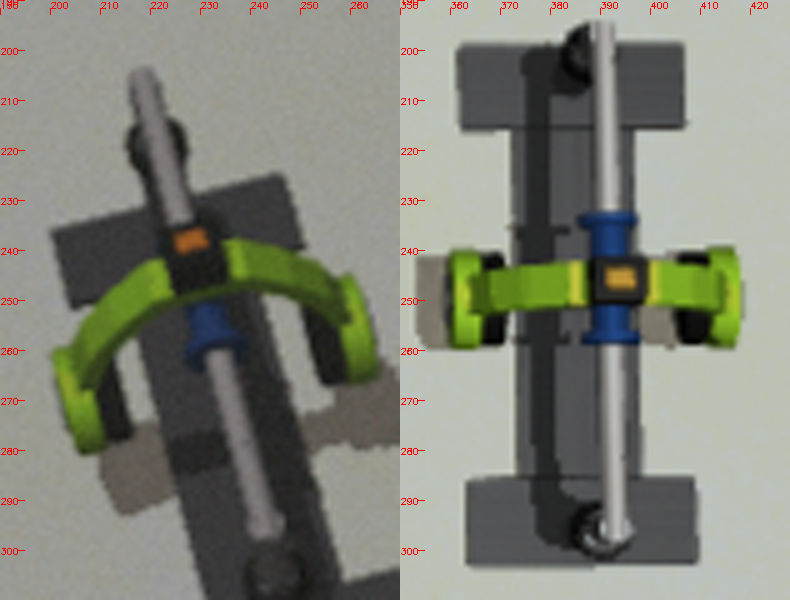

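The headset hangs upright and square on the sleeve between the flanges, with the block at top (393,246) and the flanges at v≈233 and 258. I'll quantify the offset along the bar, the lean and the stillness.

```bash
python3 - <<'E'
from h import *
from cell import optics
from scipy.optimize import least_squares
from scipy.spatial.transform import Rotation as Ro
S0,T0=pickle.load(open("fin.pkl","rb")); S=optics.read_camera("scene");T=optics.read_camera("top")
print("change",cv2.absdiff(S["pixels"][200:290,190:275],S0["pixels"][200:290,190:275]).mean(),cv2.absdiff(T["pixels"][230:265,355:425],T0["pixels"][230:265,355:425]).mean())
lim=((28,120,50),(48,255,255));blu=((100,120,40),(125,255,255))
def m(c,r,box):
    k=cv2.inRange(cv2.cvtColor(c["pixels"],cv2.COLOR_BGR2HSV),*r);u,v,w,h=box;z=k*0;z[v:v+h,u:u+w]=k[v:v+h,u:u+w];return z
ct=m(T,lim,(350,230,80,40)); 
# column-wise edges (subpixel-ish mean) of cups and band near crown, top view
for n,a,b in(("Lcup",360,364),("Rcup",414,417),("bandL",378,384),("bandR",401,406)):
    r=[np.nonzero(ct[:,u])[0] for u in range(a,b)]; print(n,np.mean([x.min()-.5 for x in r]).round(2),np.mean([x.max()+.5 for x in r]).round(2))
d=pickle.load(open("cam0.pkl","rb"))["top"]; b=m(d,blu,(375,220,35,50)); v,u=np.nonzero(b); print("blue v",v.min()-.5,v.max()+.5)
for x in(518,522,526,530):
    P=lambda q: proj(T,q)[:,1].round(1)
    print(x,"cup ends",P([[x-28,-128,70],[x+28,-128,70]]),"R",P([[x-28,-283,70],[x+28,-283,70]]),"bandtop",P([[x-11,-180,160],[x+11,-180,160],[x-11,-230,160],[x+11,-230,160]]),"flange tops",P([[x-28,-205,155],[x+28,-205,155]]))
# scene: sticker vs block; block top center height check
es=m(S,lim,(180,200,100,100)); y,xx=np.nonzero(es); print("scene ext",xx.min()-.5,xx.max()+.5,y.max()+.5)
a=np.linspace(0,2*np.pi,60); cup=np.array([[28*np.sin(t),y,28+28*np.cos(t)] for y in(-78,78) for t in a])
for x in(520,523,526):
  for lean in(0,4,8):
    q=proj(S,Ro.from_euler("ZY",[-.02,np.radians(lean)]).apply(cup-[0,0,110])+[x,-205,152]); print(x,lean,q[:,0].min().round(1),q[:,0].max().round(1),q[:,1].max().round(1))
E
```

```text
change 2.1516339869281045 0.5364625850340136
Lcup 239.75 259.25
Rcup 239.5 258.5
bandL 241.83 251.5
bandR 241.5 250.7
blue v 231.5 258.5
518 cup ends [262.4 242.1] R [260.8 240.5] bandtop [253.  244.5 252.4 244. ] flange tops [259.4 237.9]
522 cup ends [261.  240.7] R [259.3 239. ] bandtop [251.4 243.  250.9 242.4] flange tops [257.8 236.4]
526 cup ends [259.5 239.2] R [257.8 237.6] bandtop [249.9 241.5 249.3 240.9] flange tops [256.3 234.9]
530 cup ends [258.1 237.8] R [256.4 236.1] bandtop [248.4 239.9 247.8 239.4] flange tops [254.8 233.4]
scene ext 200.5 265.5 280.5
520 0 199.4 265.6 281.5
520 4 199.0 265.0 279.5
520 8 198.5 264.4 277.5
523 0 199.7 265.9 282.5
523 4 199.2 265.3 280.5
523 8 198.7 264.8 278.5
526 0 200.0 266.3 283.5
526 4 199.5 265.7 281.5
526 8 199.0 265.1 279.5
```

The headset is still, upright and square to the bar, and within about 3 mm of the sleeve's middle. Handing in.

```bash
python3 -c "
from cell import env
print(env.state()['t'],env.job_done())"
```

```text
the job is handed in; nothing more can be done
19.7833 None
```

The headset hangs upright and square across the bar, about 3 mm from the middle of the blue sleeve by camera measurement, released with the robot clear; I handed the job in at 19.8 s and no verdict came back.

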